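# Load the raclette grill and reset its cut-out with the skewer

## Task

The table-top raclette grill has tripped. Slide every pan that lies on the counter into a bay of its own on the robot's side of the grill, tray under the heater, handle out and fully home against the stop. As it heats at once when reset, only then take the skewer from its pine stand, press the recessed red reset button all the way down with the skewer's tip for a moment, and put the skewer back upright and fully seated in its stand; leave everything else on the counter where it is.

Things in the scene. Friction and masses are not known exactly. Their poses are not given: they have to be found in the camera images.
- grill: Fixed table-top raclette grill, 224 mm deep, 121 high, black and steel. Origin on the counter under the centre of its bays; +x leads away from the robot, +y left along its front, z up. Pan shelf: top at z = 35 mm, from the front lip at x = -112 to a stop wall at x = -8. Heater housing hangs over it: underside z = 78, front edge x = -89, so 23 mm of shelf shows from above.
- bay0 (a point): Bay 0, leftmost of the four on the robot's side (the far side's are not used): where on the shelf a pan's origin lies when fully home (x = -48 mm of the grill). Bays are 90 mm wide at 95 mm pitch, parted by 5 mm fences 24 mm high from the front lip (64 mm in front of this point) to the stop. The handles of pans that are home stand out over the counter, underside 48 mm up.
- bay1 (a point): Bay 1, right of bay 0: where on the shelf a pan's origin lies when fully home (x = -48 mm of the grill). Bays are 90 mm wide at 95 mm pitch, parted by 5 mm fences 24 mm high from the front lip (64 mm in front of this point) to the stop. The handles of pans that are home stand out over the counter, underside 48 mm up.
- bay2 (a point): Bay 2, right of bay 1: where on the shelf a pan's origin lies when fully home (x = -48 mm of the grill). Bays are 90 mm wide at 95 mm pitch, parted by 5 mm fences 24 mm high from the front lip (64 mm in front of this point) to the stop. The handles of pans that are home stand out over the counter, underside 48 mm up.
- bay3 (a point): Bay 3, rightmost, beside the control pod: where on the shelf a pan's origin lies when fully home (x = -48 mm of the grill). Bays are 90 mm wide at 95 mm pitch, parted by 5 mm fences 24 mm high from the front lip (64 mm in front of this point) to the stop. The handles of pans that are home stand out over the counter, underside 48 mm up.
- reset_top (a point): Centre of the top of the red 14 mm reset button in the black control pod at the grill's right end (pod: y -300 to -200 mm, x -110 to 110, flat top at z = 105; button at x = -85, y = -250). At rest it lies 8 mm below the pod's top in a 16 mm square well framed in white, too narrow for the fingers. It is pressed straight down.
- reset (a joint): Travel of the reset button in m: 0 at rest, 0.006 fully down; a spring pushes it back up (1.5 N to start it, about 4.5 N fully down).
- pan0: Loose raclette pan, red handle end, 150 g (None if absent): steel tray 80 x 80 mm, 16 high; black handle 16 wide, 14 thick, along -x from x = -38 to -142, centre line at z = 20. Origin under the tray's centre; +x from handle to tray, z up. Lies flat on the counter at first. Grip across the handle (along y) from above at x = -100: 59 mm in front of the heater housing when home.
- pan1: Loose raclette pan, green handle end, 150 g (None if absent): steel tray 80 x 80 mm, 16 high; black handle 16 wide, 14 thick, along -x from x = -38 to -142, centre line at z = 20. Origin under the tray's centre; +x from handle to tray, z up. Lies flat on the counter at first. Grip across the handle (along y) from above at x = -100: 59 mm in front of the heater housing when home.
- pan2: Loose raclette pan, blue handle end, 150 g (None if absent): steel tray 80 x 80 mm, 16 high; black handle 16 wide, 14 thick, along -x from x = -38 to -142, centre line at z = 20. Origin under the tray's centre; +x from handle to tray, z up. Lies flat on the counter at first. Grip across the handle (along y) from above at x = -100: 59 mm in front of the heater housing when home.
- pan3: Loose raclette pan, yellow handle end, 150 g (None if absent): steel tray 80 x 80 mm, 16 high; black handle 16 wide, 14 thick, along -x from x = -38 to -142, centre line at z = 20. Origin under the tray's centre; +x from handle to tray, z up. Lies flat on the counter at first. Grip across the handle (along y) from above at x = -100: 59 mm in front of the heater housing when home.
- stand: Fixed pine stand for the skewer, 76 x 76 mm, 92 mm high; origin at the centre of its underside, z up.
- stand_hole (a point): Centre of the mouth of the stand's 14 mm square through hole, in its top at 92 mm.
- skewer: Loose steel skewer, 70 g, used as the reset pin. Stands upright in the stand at the start. Origin under its 24 mm brass ferrule, which rests on the stand's top when seated; z up along the axis. Below: a round rod of 6 mm diameter, 85 mm long. Above the ferrule (6 mm thick) a square wooden handle 18 x 18 mm, faces along x and y, from z = 6 to 84 mm; grip it at z about 62 mm.
- skewer_tip (a point): Lower end of the skewer's rod, 85 mm below its origin.
- squeezer: Bystander, leave it alone: yellow plastic citrus squeezer, 110 mm dish, 59 mm high. Origin under its centre.
- cruet: Bystander, leave it alone: empty glass cruet with a cork stopper, 76 mm wide, 175 mm high. Origin under its centre.
- bowl: Bystander, leave it alone: terracotta bowl, 110 mm wide, 50 mm high. Origin under its centre.
- mill: Bystander, leave it alone: dark wooden pepper mill, 54 mm wide, 157 mm high. Origin under its centre.
- salt: Bystander, leave it alone: glass salt jar with steel cap, 54 mm wide, 75 mm high. Origin under its centre.
- turner: Bystander, leave it alone: wooden-handled stainless spatula, 280 mm long, lying flat. Origin at its middle.

How it is judged:
By the outcome, as a careful person would: the job done as asked, in the order asked, and still so for the second after the job is handed in, with the robot touching nothing.
Of pan0, pan1, pan2, pan3 only 2 to 4 are there at a start; the rules pass over those that are not, and their reading is None.
At some moment in a run one of pan0, pan1, pan2, pan3 may be knocked a few centimetres aside while the robot is not near it.
It also fails if it takes over 210 s, if anything falls off the work surface, if the arm or the gripper's body presses on something with over 40 N, if the wrist force passes 120 N, or if a joint passes its speed limit or range.

## Robot

A 6-joint arm with a two-finger parallel gripper is mounted at the origin on the work surface. World frame = base frame: x ahead of the robot, y to its left, z up, the work surface at z = 0. Lengths are in m, angles in rad, forces in N, time in s.
With the tool pointing down it reaches from about 0.225 to 0.875 m from the base axis. Payload 3.4 kg.
Tool frame: the origin (TCP) lies on the mounting face of the last link; the fingertips stand 173 mm ahead of it and the grasp point (between the pads) lies 155 mm ahead of it; z points along the fingers, y is the line along which they close (so a half turn about z gives the same grasp; the last joint's range is limited). The gripper opens to 85 mm and grips with 20 to 120 N. Pads are 22 mm wide; open, the fingers measure 114 mm over their backs; the gripper's body (76 mm by 85 mm) begins 54 mm behind the grasp point. The pads swing forward as they close: fully open they stand 13 mm farther back than shut.
Start: joints at [-1.278, 0.276, 1.505, -0, 1.361, -0.121], TCP at [0.231, -0.526, 0.405] pointing down, gripper open.
Joint ranges: [-2.89, 2.89], [-0.75, 2.08], [0.22, 2.7], [-1.18, 4.32], [0.11, 2.71], [-2.7, 2.7]. Speed limits (rad/s): [2.57, 2.57, 3.14, 3.14, 3.14, 3.14].

## Interface

Orientations are given as a unit quaternion [w, x, y, z].
In Python, from rig import manip gives the robot as it stands.
- The arm moves only by the tool carry_out, never from a script. Its arguments are lists of equal length, an entry for each row: "linear": the shift along the world's x, y, z each as a share of 500 mm, from -1 to 1, a list of three; "angular": the turn, a rotation vector about the world's x, y, z each as a share of 0.08 rad, from -1 to 1, a list of three; "hand": the opening, from 0 (shut) to 1 (fully open). In form: {"linear": [[x, y, z], ...], "angular": [[rx, ry, rz], ...], "hand": [hand, ...]}. A call has 1 to 8 rows; each row shifts and turns the commanded pose from where the row before left it; what a row does not reach is not made up. A row lasts 1/12 s, in which the tool goes at most 41.7 mm and 7.16 degrees, less where a joint would pass 70% of its speed; a pose out of reach is approached as far as the arm can. A call with a number of a shift or a turn outside -1 to 1 is refused whole. A call with a gripper value outside its range is refused whole. The fingers move at their own pace and stop on an object; "force" is the grip in N (left out, the last holds). Time passes only in rows, so rows that do not move let the fingers close. It gives the time, the measured TCP pose, the force, the opening and the grip force at its end, in the units of the state.
- manip.get_state(): the state, without advancing time (a new reading comes with each control period).
- manip.get_image(name): name is "scene" or "top" or "wrist"; returns the picture (480x640x3 uint8, red, green, blue); there is no depth.
- manip.camera_params(name): a dict with "fx", "fy", "cx", "cy" (pixels), "view" (4x4, takes a point from world to camera coordinates); the wrist camera has in their place "hand_eye" (4x4, takes a point from camera to tool coordinates, whose origin is the TCP and whose axes are the flange's). Camera axes: x right, y down, z forward; pixel columns grow to the right and rows downward; lengths in m; the calibration is good to about 2 mm. A picture is of the moment at which its call begins: read the wrist's pose just before it. camera_params takes no time and is no camera call.
- manip.sign_off(): hands the job in; it is judged then, once.
The state is a dict: "clock": time; "qpos": joint angles; "qd": joint speeds; "effort": joint torques, N m; "position": TCP position; "ee_rot": TCP orientation; "contact_force": force on the tool from outside, world axes, zero at the start; "moment": the same for the moment, N m; "width": finger opening in m; "gripper_force": force on a finger pad.
Only numpy, scipy, OpenCV 4.12 (cv2) and the standard library are available. Lean on these libraries where they do the work, as an engineer would, in place of code of your own. Each camera call takes 0.05 s, during which the arm holds its last target. There are 200 camera calls.

## Working session

There is one attempt and no reset: what is moved stays moved. The work goes in short steps, Python scripts to look and compute and a tool call to move; the robot and the scene stay as the last step left them, time stands still between calls to the robot, and variables do not carry over. Pictures are saved under pics/ and viewed, at most 14 in all, crops included, and the job is handed in when it is done.

Besides the shell and the picture viewer there is one more tool, called after ">>>" as name(argument=value, ...) on one line, values as JSON. carry_out: Moves the arm, as the interface text tells. Its arguments: {"type":"object","properties":{"linear":{"type":"array"},"angular":{"type":"array"},"hand":{"type":"array"},"force":{"type":"number"}},"required":["linear","angular","hand"]}

```bash
mkdir -p pics; python3 - <<'E'
from rig import manip
import cv2, numpy as np
print(manip.get_state())
for n in ("scene","top"):
    p=manip.camera_params(n); print(n,p)
    cv2.imwrite(f"pics/{n}0.png",manip.get_image(n)[:,:,::-1])
print(manip.camera_params("wrist"))
E
```

```text
{'clock': 0.0, 'qpos': array([-1.27801653e+00,  2.76573113e-01,  1.50614800e+00, -1.91180977e-05,
        1.36071218e+00, -1.20993082e-01]), 'qd': array([ 0.00054923, -0.00107011, -0.00043646, -0.00139875,  0.00076328,
       -0.00022039]), 'effort': array([-9.38915800e-04, -4.16780627e+01, -2.45811760e+01, -3.38997506e-04,
        1.12666312e-02, -1.31355287e-05]), 'position': array([ 0.23111795, -0.52625971,  0.40384598]), 'ee_rot': array([-9.16126958e-04,  9.78674400e-01,  2.05415607e-01, -8.82649309e-05]), 'contact_force': array([-1.38037719,  0.45265867, -0.39055347]), 'moment': array([0.01486863, 0.00565026, 0.03550786]), 'gripper_force': 0.0, 'width': 0.08558293198661551}
scene {'fx': 453.89423907517715, 'fy': 453.89423907517715, 'cx': 316.1192996983332, 'cy': 244.4232160041408, 'view': array([[ 0.85512077,  0.51842047, -0.00294662, -0.42182424],
       [ 0.43015214, -0.71267412, -0.55413422, -0.23545099],
       [-0.2893745 ,  0.47258419, -0.83242212,  1.41456418],
       [ 0.        ,  0.        ,  0.        ,  1.        ]])}
top {'fx': 548.8249159889091, 'fy': 548.824915988
[... 163 characters left out ...]
75699e-01,  1.79216487e-02, -1.99294740e-01,
         5.19431246e-01],
       [ 1.99279749e-01, -2.63661017e-03, -9.79939095e-01,
         1.65907567e+00],
       [ 0.00000000e+00,  0.00000000e+00,  0.00000000e+00,
         1.00000000e+00]])}
{'fx': 390.23694357746945, 'fy': 390.23694357746945, 'cx': 315.31534341763034, 'cy': 242.1457483983832, 'hand_eye': array([[-1.88114343e-04, -9.62901188e-01, -2.69854159e-01,
         6.78804911e-02],
       [ 9.99999865e-01, -3.11924033e-04,  4.15919860e-04,
        -5.52672671e-04],
       [-4.84663724e-04, -2.69854044e-01,  9.62901116e-01,
         3.12754870e-02],
       [ 0.00000000e+00,  0.00000000e+00,  0.00000000e+00,
         1.00000000e+00]])}
```

View pics/top0.png

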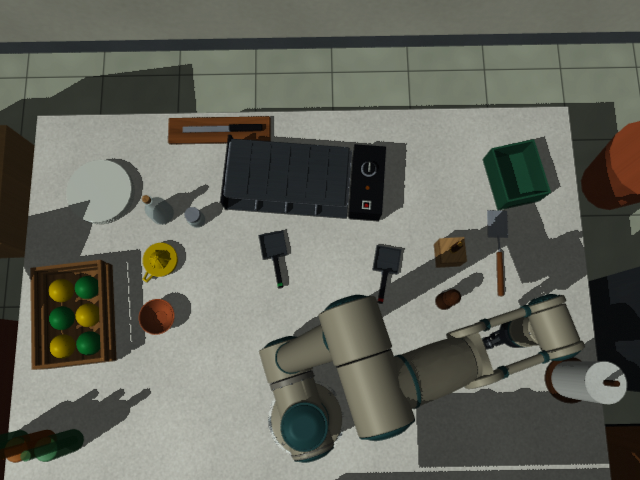

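View pics/scene0.png

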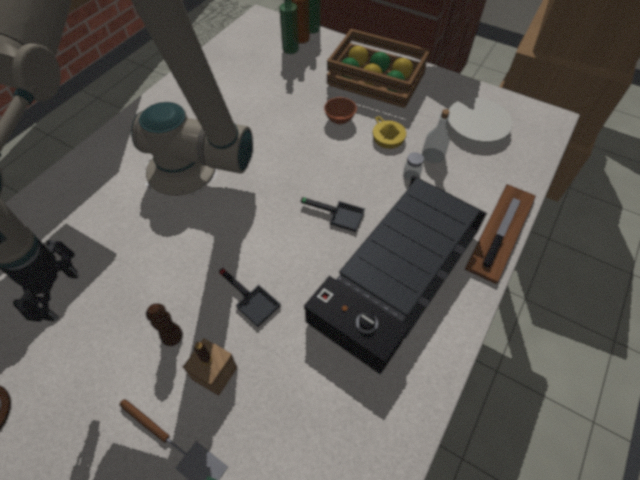

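The top picture shows the green pan (tray 273,245; handle end 280,285), the red pan (387,258; 381,300), the white reset frame (366,205), the stand (451,252), the mill (448,299) and the turner (500,250). The scene view shows the same two pans and the skewer in the stand at about (203,350).

```bash
cat > h.py <<'E'
from rig import manip
import numpy as np, cv2
from scipy.spatial.transform import Rotation as R
def cam(name):
    """K, R, t (world->cam); call just before get_image"""
    p=manip.camera_params(name)
    K=np.array([[p['fx'],0,p['cx']],[0,p['fy'],p['cy']],[0,0,1]])
    if name=='wrist':
        s=manip.get_state(); T=np.eye(4); q=s['ee_rot']
        T[:3,:3]=R.from_quat(np.r_[q[1:],q[0]]).as_matrix(); T[:3,3]=s['position']
        V=np.linalg.inv(T@p['hand_eye'])
    else: V=p['view']
    return K,V
def proj(c,X):
    K,V=c; x=(V[:3,:3]@np.atleast_2d(X).T+V[:3,3:]); x=K@x; return (x[:2]/x[2]).T
def onz(c,uv,z):
    K,V=c; d=V[:3,:3].T@np.linalg.inv(K)@np.r_[uv,1]; o=-V[:3,:3].T@V[:3,3]
    return o+d*(z-o[2])/d[2]
def tri(cs,uvs):
    A=[];b=[]
    for c,uv in zip(cs,uvs):
        K,V=c; d=V[:3,:3].T@np.linalg.inv(K)@np.r_[uv,1]; d/=np.linalg.norm(d); o=-V[:3,:3].T@V[:3,3]
        P=np.eye(3)-np.outer(d,d); A.append(P); b.append(P@o)
    x=np.linalg.lstsq(np.vstack(A),np.hstack(b),rcond=None)[0]
    return x
def blob(im,box,f):
    u0,v0,u1,v1=box; s=im[v0:v1,u0:u1].astype(int); m=f(s[...,0],s[...,1],s[...,2])
    v,u=np.nonzero(m); return np.r_[u.mean()+u0,v.mean()+v0],len(u)
def snap(n,f):
    c=cam(n); im=manip.get_image(n); cv2.imwrite(f'pics/{f}.png',im[:,:,::-1]); np.savez(f'pics/{f}.npz',im=im,K=c[0],V=c[1]); return c,im
E
python3 - <<'E'
from h import *
c=[cam('top'),cam('scene')]
im=[cv2.imread(f'pics/{n}0.png')[:,:,::-1] for n in('top','scene')]
F={'white':(lambda r,g,b:(r>150)&(g>150)&(b>150),(355,195,378,214),(312,285,340,305)),
 'green':(lambda r,g,b:(g>r+25)&(g>b+10),(272,275,290,292),(295,192,315,210)),
 'red':(lambda r,g,b:(r>g+25)&(r>b+25),(372,290,390,308),(212,260,235,282))}
for k,(f,a,b) in F.items():
    p,n=blob(im[0],a,f); q,m=blob(im[1],b,f); print(k,p,n,q,m,tri(c,[p,q]))
for nm,uv,z in [('pan1 tray',(273,245),.016),('pan0 tray',(387,258),.016),('grill FL',(223,209),.03),('pod FR',(383,219),.105),('pod FL',(350,218),.105),('pod BR',(386,146),.105),('stand TL',(435,238),.092),('stand BR',(466,265),.092),('skewer',(455,247),.176),('mill',(448,299),.1),('salt',(193,216),.075),('turner',(497,225),.01)]:
    print(nm,onz(c[0],uv,z).round(3))
E
```

```text
white [369. 208.] 1 [314.07692308 287.07692308] 13 [ 0.61221458 -0.20150562  0.13573184]
green [279.42105263 284.26315789] 19 [303.75       199.41666667] 12 [0.40311667 0.07858251 0.02225185]
red [380.15384615 299.61538462] 13 [222.         271.27272727] 11 [ 0.34890281 -0.23517689  0.02204332]
pan1 tray [0.53  0.099 0.016]
pan0 tray [ 0.481 -0.263  0.016]
grill FL [0.648 0.258 0.03 ]
pod FR [ 0.586 -0.245  0.105]
pod FL [ 0.591 -0.144  0.105]
pod BR [ 0.822 -0.263  0.105]
stand TL [ 0.527 -0.402  0.092]
stand BR [ 0.442 -0.491  0.092]
skewer [ 0.481 -0.441  0.176]
mill [ 0.339 -0.429  0.1  ]
salt [0.614 0.342 0.075]
turner [ 0.584 -0.622  0.01 ]
```

>>> carry_out(linear=[[0.054,0.06,0.01],[0.054,0.06,0.01],[0.054,0.06,0.01],[0.054,0.06,0.01],[0.054,0.06,0.01],[0.054,0.06,0.01],[0.054,0.06,0.01],[0.054,0.06,0.01]], angular=[[0,0,-0.75],[0,0,-0.75],[0,0,-0.75],[0,0,-0.75],[0,0,-0.75],[0,0,-0.75],[0,0,-0.75],[0,0,-0.75]], hand=[1,1,1,1,1,1,1,1])

```text
clock: 0.77
position: [0.448, -0.2847, 0.4447]
ee_rot: [-0.0, 0.999, -0.035, -0.0]
contact_force: [0.9, -0.4, -0.2]
width: 0.0854
gripper_force: 0.0
```

```bash
python3 - <<'E'
from h import *
snap('wrist','w1'); print(manip.get_state()['position'],manip.get_state()['clock'])
E
```

```text
[ 0.45228627 -0.27961603  0.44574857] 0.8167
```

>>> carry_out(linear=[[0.0,0.07,0],[0.0,0.07,0],[0.0,0.07,0],[0.0,0.07,0],[0.0,0.07,0],[0.0,0.07,0],[0,0,0],[0,0,0]], angular=[[0,0,0],[0,0,0],[0,0,0],[0,0,0],[0,0,0],[0,0,0],[0,0,0],[0,0,0]], hand=[1,1,1,1,1,1,1,1])

```text
clock: 1.48
position: [0.4468, -0.075, 0.4446]
ee_rot: [0.0, 1.0, -0.031, -0.0]
contact_force: [-0.2, -1.0, 1.0]
width: 0.0857
gripper_force: 0.0
```

```bash
python3 - <<'E'
from h import *
snap('wrist','w2'); print(manip.get_state()['position'],manip.get_state()['clock'])
E
```

```text
[ 0.44707703 -0.0761969   0.44460027] 1.5333
```

View pics/w1.png

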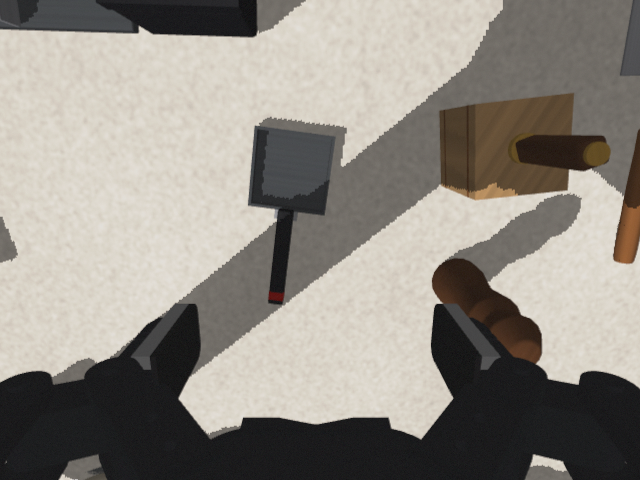

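View pics/w2.png

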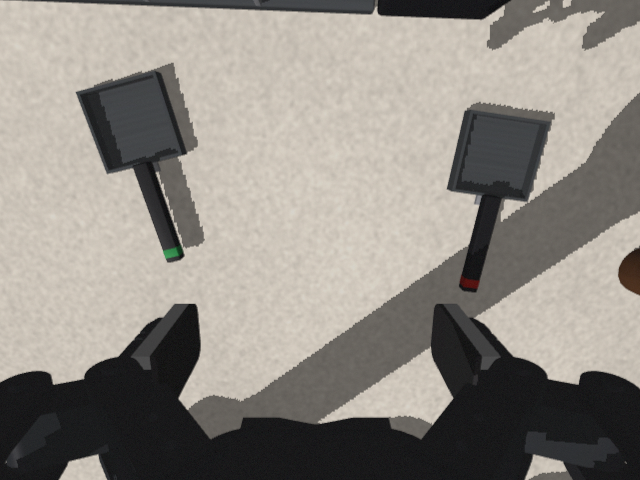

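w1 shows red pan (tray about 292,168; handle end 276,297), stand with skewer (end at 597,152), mill (490,310). w2 shows green pan (tray 132,122; end 173,254) and red pan (500,155; end 470,284). The grill is only just in view, so I move forward for it.

>>> carry_out(linear=[[0.05,-0.05,0],[0.05,-0.05,0],[0.05,-0.05,0],[0.05,-0.05,0],[0.05,-0.05,0],[0.05,-0.05,0],[0,0,0],[0,0,0]], angular=[[0,0,0],[0,0,0],[0,0,0],[0,0,0],[0,0,0],[0,0,0],[0,0,0],[0,0,0]], hand=[1,1,1,1,1,1,1,1])

```text
clock: 2.2
position: [0.5979, -0.23, 0.4426]
ee_rot: [-0.0, 0.999, -0.035, -0.001]
contact_force: [-0.5, 0.5, -0.2]
width: 0.0854
gripper_force: 0.0
```

```bash
python3 - <<'E'
from h import *
snap('wrist','w3'); print(manip.get_state()['position'],manip.get_state()['clock'])
E
```

```text
[ 0.59705593 -0.22858469  0.44328818] 2.25
```

>>> carry_out(linear=[[0.0,0.07,0],[0.0,0.07,0],[0.0,0.07,0],[0.0,0.07,0],[0.0,0.07,0],[0.0,0.07,0],[0,0,0],[0,0,0]], angular=[[0,0,0],[0,0,0],[0,0,0],[0,0,0],[0,0,0],[0,0,0],[0,0,0],[0,0,0]], hand=[1,1,1,1,1,1,1,1])

```text
clock: 2.92
position: [0.5958, -0.0146, 0.4455]
ee_rot: [0.0, 1.0, -0.031, 0.0]
contact_force: [-0.5, 0.3, 0.5]
width: 0.0852
gripper_force: 0.0
```

```bash
python3 - <<'E'
from h import *
snap('wrist','w4'); print(manip.get_state()['position'],manip.get_state()['clock'])
E
```

```text
[ 0.5960919  -0.0159158   0.44533896] 2.9667
```

View pics/w3.png

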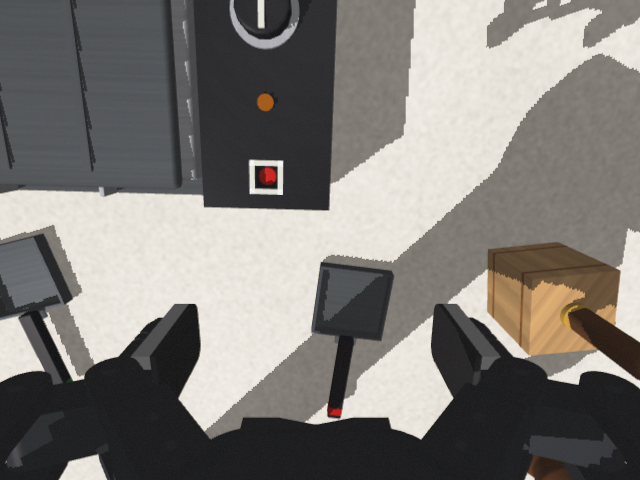

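View pics/w4.png

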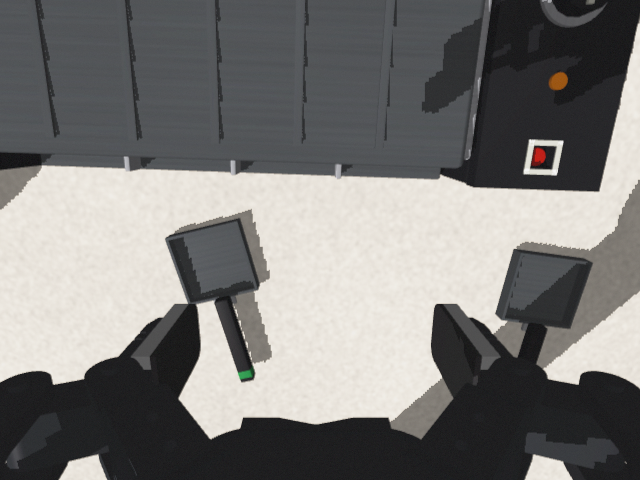

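w3 shows the reset frame (266,177), lamp (265,102), pod front corners (204,207)/(329,210), red tray (353,301) and the stand's ferrule (572,317). w4 shows the frame (543,157), fence fronts (127,163), (234,167), (338,171), and the green tray (212,261) with handle end (246,376).

```bash
cat > m.py <<'E'
from h import *
def ld(f): d=np.load(f'pics/{f}.npz'); return (d['K'],d['V']),d['im']
c={k:ld(k)[0] for k in('w1','w2','w3','w4')}; im={k:ld(k)[1] for k in c}
def show(n,**o): X=tri([c[k] for k in o],list(o.values())); e=[np.abs(proj(c[k],X)[0]-o[k]).max() for k in o]; print(n,X.round(4),np.round(e,1)); return X
wf=lambda r,g,b:(r>190)&(g>190)&(b>190); of=lambda r,g,b:(r>g+40)&(r>b+60)
gf=lambda r,g,b:(g>r+40)&(g>b+20)
W=show('frame',w3=blob(im['w3'],(242,152,292,200),wf)[0],w4=blob(im['w4'],(520,135,568,178),wf)[0])
L=show('lamp',w3=blob(im['w3'],(250,88,280,116),of)[0],w4=blob(im['w4'],(545,68,575,95),of)[0])
show('podFL',w3=(204,207),w4=(473,186)); show('podFR',w3=(329,210),w4=(600,191))
a=onz(c['w3'],(204,207),.105);b=onz(c['w3'],(329,210),.105);print('pod corners z.105',a,b,'yaw',np.arctan2(-(a-b)[0],(a-b)[1]))
for u in((127,163.5),(234,167.5),(338,171)): print('fence',onz(c['w4'],u,.059).round(4))
show('green end',w2=blob(im['w2'],(160,240,190,265),gf)[0],w4=blob(im['w4'],(235,365,260,385),gf)[0])
show('red end',w2=blob(im['w2'],(455,270,485,295),of)[0],w3=blob(im['w3'],(322,400,345,420),of)[0])
for n,k,P in (('green','w4',[(166,238),(240,219),(258,288),(190,304)]),('red','w3',[(320,262),(393,270),(381,340),(312,333)]),('red w4','w4',[(514,249),(592,261),(571,328),(497,318)])):
    Q=np.array([onz(c[k],p,.016) for p in P]); print(n,Q.mean(0).round(4),'sides',np.linalg.norm(Q-np.roll(Q,-1,0),axis=1).round(3),'yaw',[round(float(np.arctan2(*(d[1::-1]))),3) for d in(Q[0]-Q[3],Q[1]-Q[2])])
show('ferrule',w1=(517,149),w3=(572,317))
E
python3 m.py
```

```text
frame [ 0.6343 -0.194   0.105 ] [0.1 0.1]
lamp [ 0.689  -0.199   0.1067] [0.2 0.2]
podFL [ 0.6144 -0.1416  0.1032] [0.6 0.6]
podFR [ 0.605  -0.2411  0.1059] [0. 0.]
pod corners z.105 [ 0.61416663 -0.14210539  0.105     ] [ 0.60478922 -0.24109514  0.105     ] yaw -0.09444925852047394
fence [0.6477 0.1509 0.059 ]
fence [0.6381 0.0558 0.059 ]
fence [ 0.6292 -0.0372  0.059 ]
green end [0.4044 0.0775 0.0264] [0.2 0.2]
red end [ 0.3506 -0.2344  0.0267] [0.1 0.1]
green [0.5357 0.0988 0.016 ] sides [0.082 0.079 0.078 0.078] yaw [0.18, 0.138]
red [ 0.4826 -0.2615  0.016 ] sides [0.079 0.085 0.079 0.085] yaw [-0.173, -0.177]
red w4 [ 0.482  -0.2584  0.016 ] sides [0.087 0.08  0.086 0.081] yaw [-0.162, -0.169]
ferrule [ 0.4926 -0.4479  0.0979] [1.6 1.6]
```

Grill: origin about (0.743, 0.046), yaw -0.096; the button frame triangulates to z 0.105 and the trays to 80 mm sides, as they should be. Green pan: grip (0.440, 0.083), yaw +0.16. Red pan: grip (0.386, -0.241), yaw -0.19. I take green first, for bay 1.

>>> carry_out(linear=[[-0.039,0.025,-0.054],[-0.039,0.025,-0.054],[-0.039,0.025,-0.054],[-0.039,0.025,-0.054],[-0.039,0.025,-0.054],[-0.039,0.025,-0.054],[-0.039,0.025,-0.054],[-0.039,0.025,-0.054]], angular=[[0,0,0.94],[0,0,0.94],[0,0,0.94],[0,0,0],[0,0,0],[0,0,0],[0,0,0],[0,0,0]], hand=[1,1,1,1,1,1,1,1])

```text
clock: 3.63
position: [0.44, 0.0826, 0.2281]
ee_rot: [0.0, 0.997, 0.079, 0.001]
contact_force: [0.6, 0.4, -0.5]
width: 0.0851
gripper_force: 0.0
```

```bash
cat > st.py <<'E'
from h import *
s=manip.get_state(); q=s['ee_rot']; X=R.from_quat(np.r_[q[1:],q[0]]).as_matrix()
print('t',round(s['clock'],2),'pos',s['position'].round(4),'yaw',round(float(np.arctan2(X[1,0],X[0,0])),3),'zaxis',X[:,2].round(3),'F',s['contact_force'].round(1),'w',round(s['width'],4),s['gripper_force'].round(1))
E
python3 - <<'E'
from h import *
c,im=snap('wrist','w5'); import st
p,n=blob(im,(150,200,480,479),lambda r,g,b:(g>r+40)&(g>b+20)); print(p,n,onz(c,p,.0265))
E
```

```text
Traceback (most recent call last):
  File "st.py", line 3, in <module>
    print('t',round(s['clock'],2),'pos',s['position'].round(4),'yaw',round(float(np.arctan2(X[1,0],X[0,0])),3),'zaxis',X[:,2].round(3),'F',s['contact_force'].round(1),'w',round(s['width'],4),s['gripper_force'].round(1))
                                                                                                                                                                                               ^^^^^^^^^^^^^^^^^^^^^^^^
AttributeError: 'float' object has no attribute 'round'
```

View pics/w5.png

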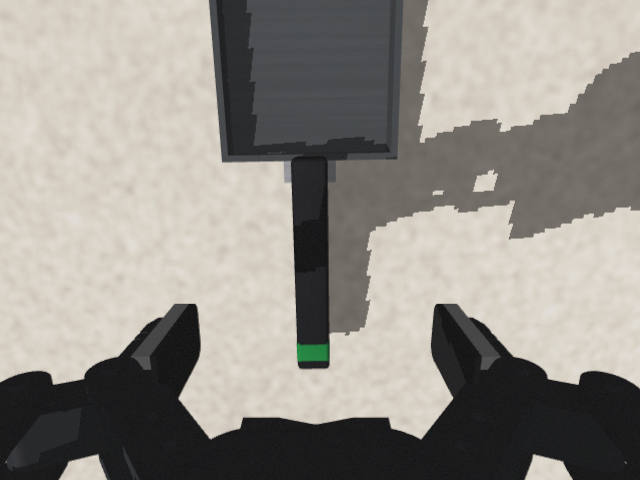

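Handle centred between the fingers (u about 312 of 316) and parallel to the pads, so I go down and grip.

>>> carry_out(linear=[[0,0,-0.034],[0,0,-0.033],[0,0,-0.033],[0,0,0],[0,0,0],[0,0,0],[0,0,0],[0,0,0]], angular=[[0,0,0],[0,0,0],[0,0,0],[0,0,0],[0,0,0],[0,0,0],[0,0,0],[0,0,0]], hand=[1,1,1,0.6,0,0,0,0], force=50)

```text
clock: 4.35
position: [0.4417, 0.0833, 0.1797]
ee_rot: [0.0, 0.997, 0.079, 0.001]
contact_force: [0.1, 0.2, -0.1]
width: 0.0255
gripper_force: 0.0
```

```bash
sed -i "s/s\['gripper_force'\].round(1)/s['gripper_force']/" st.py; python3 st.py
```

```text
t 4.35 pos [0.4417 0.0833 0.1797] yaw 0.159 zaxis [ 0.002 -0.    -1.   ] F [ 0.1  0.2 -0.1] w 0.0255 0.0
```

>>> carry_out(linear=[[0,0,0],[0,0,0],[0,0,0.04],[0,0,0.04],[0.02,0.018,0],[0.02,0.018,0],[0.02,0.018,0],[0.02,0.018,0]], angular=[[0,0,0],[0,0,0],[0,0,0],[0,0,0],[0,0,-0.8],[0,0,-0.8],[0,0,-0.8],[0,0,-0.8]], hand=[0,0,0,0,0,0,0,0])

```text
clock: 5.02
position: [0.4811, 0.1199, 0.2187]
ee_rot: [0.0, 0.999, -0.05, -0.0]
contact_force: [-0.2, -0.6, -2.4]
width: 0.0149
gripper_force: 50.5
```

>>> carry_out(linear=[[0,0,0],[0,0,0]], angular=[[0,0,0],[0,0,0]], hand=[0,0])

```text
clock: 5.18
position: [0.4809, 0.1197, 0.2184]
ee_rot: [0.0, 0.999, -0.047, -0.001]
contact_force: [-0.5, -0.7, -2.4]
width: 0.0149
gripper_force: 50.4
```

```bash
python3 - <<'E'
from h import *
c,im=snap('wrist','w6'); import st
E
```

```text
t 5.23 pos [0.4803 0.1194 0.2183] yaw -0.094 zaxis [-0.002 -0.001 -1.   ] F [-0.6 -0.2 -2.4] w 0.0151 50.40662348270416
```

View pics/w6.png

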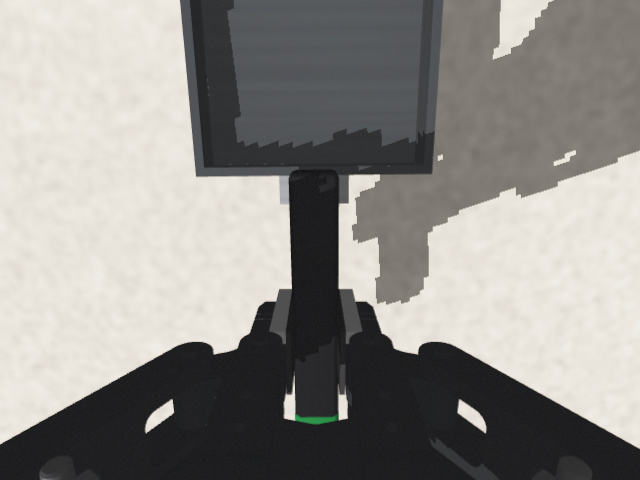

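The pan hangs straight in the grip. I raise it 4 mm and begin the insertion along the bay.

>>> carry_out(linear=[[0,0,0.008],[0.04,-0.0038,0],[0.04,-0.0038,0],[0.03,-0.0029,0],[0,0,0]], angular=[[0,0,0],[0,0,0],[0,0,0],[0,0,0],[0,0,0]], hand=[0,0,0,0,0])

```text
clock: 5.65
position: [0.539, 0.1134, 0.2234]
ee_rot: [-0.0, 0.999, -0.048, 0.002]
contact_force: [0.4, 0.7, -1.1]
width: 0.0151
gripper_force: 50.4
```

```bash
python3 - <<'E'
from h import *
c,im=snap('top','t7')
d=cam('scene'); im2=manip.get_image('scene')
a=cv2.resize(im[120:300,200:420],None,fx=3,fy=3,interpolation=2)[:,:400]
b=cv2.resize(im2[150:330,280:500],None,fx=3,fy=3,interpolation=2)[:,:400]
cv2.imwrite('pics/c7.png',np.hstack([a,b])[:,:,::-1]); import st
E
```

```text
t 5.75 pos [0.5355 0.1138 0.2226] yaw -0.097 zaxis [-0.002 -0.    -1.   ] F [-0.4 -0.  -1.5] w 0.0148 50.41465401649475
```

View pics/c7.png

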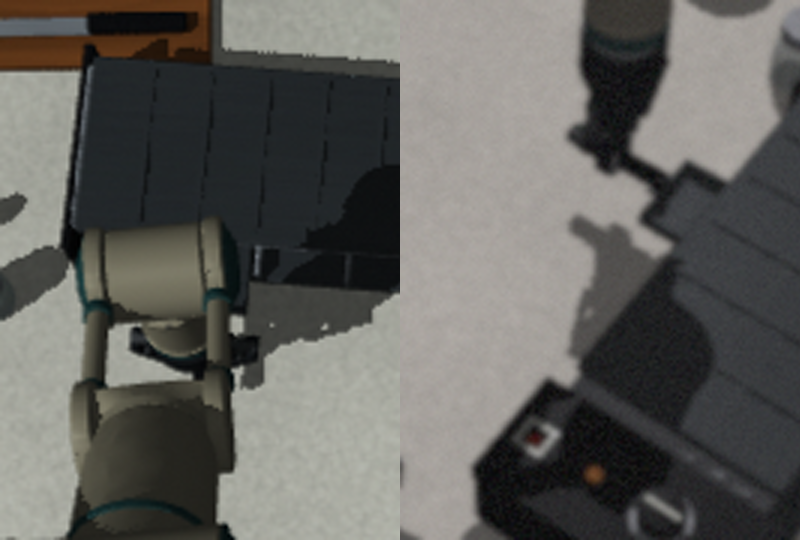

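The tray is entering the bay under the heater with no contact force (F about 1 N). I carry on.

>>> carry_out(linear=[[0.03,-0.0029,0],[0.03,-0.0029,0],[0.03,-0.0029,0],[0.01,-0.001,0],[0,0,-0.006],[0,0,0]], angular=[[0,0,0],[0,0,0],[0,0,0],[0,0,0],[0,0,0],[0,0,0]], hand=[0,0,0,0,0,0])

```text
clock: 6.25
position: [0.5845, 0.1093, 0.2189]
ee_rot: [0.0, 0.999, -0.048, -0.002]
contact_force: [-0.2, -0.2, -2.5]
width: 0.0151
gripper_force: 50.4
```

>>> carry_out(linear=[[0,0,-0.006],[0.006,-0.0006,0],[0.006,-0.0006,0],[0.004,-0.0004,0],[0,0,0]], angular=[[0,0,0],[0,0,0],[0,0,0],[0,0,0],[0,0,0]], hand=[0,0,0,0,0])

```text
clock: 6.67
position: [0.5947, 0.1086, 0.2169]
ee_rot: [0.0, 0.999, -0.048, 0.0]
contact_force: [1.1, -0.6, -1.4]
width: 0.0145
gripper_force: 50.4
```

>>> carry_out(linear=[[0,0,-0.004],[0.006,-0.0006,0],[0.006,-0.0006,0],[0.006,-0.0006,0],[0,0,0],[0,0,0]], angular=[[0,0,0],[0,0,0],[0,0,0],[0,0,0],[0,0,0],[0,0,0]], hand=[0,0,0,0,0,0])

```text
clock: 7.17
position: [0.6041, 0.1076, 0.2148]
ee_rot: [0.0, 0.999, -0.048, 0.001]
contact_force: [0.6, -0.8, -1.3]
width: 0.0151
gripper_force: 50.6
```

>>> carry_out(linear=[[0.006,-0.0006,0],[0.006,-0.0006,0],[0,0,0],[0,0,0]], angular=[[0,0,0],[0,0,0],[0,0,0],[0,0,0]], hand=[0,0,0,0])

```text
clock: 7.5
position: [0.6072, 0.1074, 0.2148]
ee_rot: [-0.0, 0.999, -0.048, -0.003]
contact_force: [-7.2, 0.6, 6.7]
width: 0.0148
gripper_force: 51.5
```

Contact with the stop (-7 N along x). I push 2 mm more, release and rise.

>>> carry_out(linear=[[0.004,-0.0004,0],[0,0,0],[0,0,0],[0,0,0],[0,0,0]], angular=[[0,0,0],[0,0,0],[0,0,0],[0,0,0],[0,0,0]], hand=[0,0,0.6,0.6,0.6])

```text
clock: 7.92
position: [0.6119, 0.1068, 0.215]
ee_rot: [0.0, 0.999, -0.048, 0.001]
contact_force: [-0.1, -0.6, 0.4]
width: 0.0504
gripper_force: 0.0
```

```bash
python3 - <<'E'
from h import *
c,im=snap('wrist','w8'); import st
E
```

```text
t 7.97 pos [0.6119 0.1068 0.2149] yaw -0.097 zaxis [ 0.002 -0.    -1.   ] F [-0.6  1.  -0.3] w 0.0514 0.0
```

View pics/w8.png

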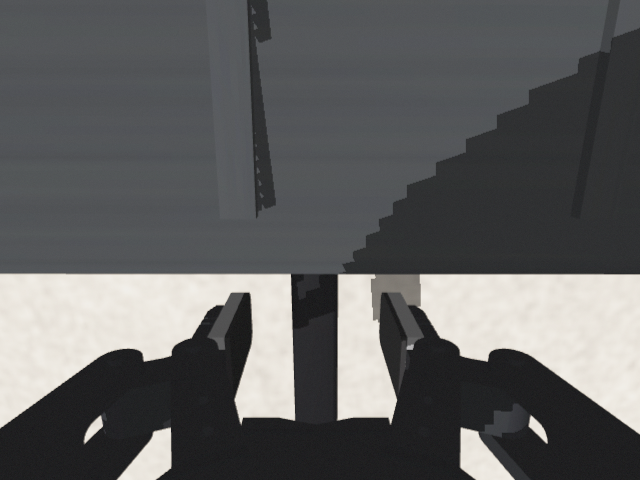

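Handle lies straight. I rise and move towards the red pan, with two looks on the way to check green's handle end and red's place.

>>> carry_out(linear=[[0,0,0.06],[0,0,0.06],[0,0,0.06],[-0.05,-0.03,0.02],[-0.06,-0.05,0.02],[-0.06,-0.05,0.02],[-0.06,-0.05,0.02],[0,0,0]], angular=[[0,0,0],[0,0,0],[0,0,0],[0,0,0],[0,0,0],[0,0,0],[0,0,0],[0,0,0]], hand=[0.6,0.6,0.6,1,1,1,1,1])

```text
clock: 8.63
position: [0.4919, 0.0143, 0.3463]
ee_rot: [0.001, 0.999, -0.049, -0.001]
contact_force: [-0.4, -0.1, 0.1]
width: 0.0854
gripper_force: 0.0
```

>>> carry_out(linear=[[0,0,0]], angular=[[0,0,0]], hand=[1])

```text
clock: 8.72
position: [0.4954, 0.0159, 0.3458]
ee_rot: [0.0, 0.999, -0.05, 0.001]
contact_force: [-0.2, 0.2, 0.8]
width: 0.0857
gripper_force: 0.0
```

```bash
python3 - <<'E'
from h import *
import st
c,im=snap('wrist','w9'); t,ti=snap('top','t9'); s,si=snap('scene','s9')
gf=lambda r,g,b:(g>r+40)&(g>b+20); rf=lambda r,g,b:(r>g+40)&(r>b+60)
for n,f,X in(('green',gf,(.5634,.1112,.0615)),('red',rf,(.3506,-.2344,.0265))):
    for k,cc,i,ff in(('wrist',c,im,f),('top',t,ti,lambda r,g,b:f(r+15,g,b) if n=='red' else f(r,g+15,b)),('scene',s,si,lambda r,g,b:f(r+15,g,b) if n=='red' else f(r,g+15,b))):
        u=proj(cc,X)[0].astype(int)
        try:
            b=blob(i,(max(u[0]-15,0),max(u[1]-15,0),u[0]+15,u[1]+15),ff); print(n,k,u,b,onz(cc,b[0],X[2]).round(4))
        except Exception as e: print(n,k,u,e)
E
```

```text
t 8.72 pos [0.4954 0.0159 0.3458] yaw -0.099 zaxis [ 0.003 -0.    -1.   ] F [-0.2  0.2  0.8] w 0.0857 0.0
green wrist [154 149] (array([153.90449438, 142.01404494]), 356) [0.5681 0.1107 0.0615]
green top [267 231] (array([270. , 230.5]), 2) [0.5667 0.1041 0.0615]
green scene [358 205] (array([359.78571429, 207.35714286]), 14) [0.5685 0.1082 0.0615]
red wrist [628 365] (array([nan, nan]), 0) [nan nan nan]
red top [380 298] (array([381.25, 299.25]), 4) [ 0.3496 -0.2381  0.0265]
red scene [222 270] (array([nan, nan]), 0) [nan nan nan]h.py:28: RuntimeWarning: Mean of empty slice.
  v,u=np.nonzero(m); return np.r_[u.mean()+u0,v.mean()+v0],len(u)
  ret = ret.dtype.type(ret / rcount)
```

Green sits home: its end marker is at x 0.568, consistent with contact at the stop. Now the red pan.

>>> carry_out(linear=[[-0.0274,-0.0642,-0.0274],[-0.0274,-0.0642,-0.0274],[-0.0274,-0.0642,-0.0274],[-0.0274,-0.0642,-0.0274],[-0.0274,-0.0642,-0.0274],[-0.0274,-0.0642,-0.0274],[-0.0274,-0.0642,-0.0274],[-0.0274,-0.0642,-0.0274]], angular=[[0,0,-0.58],[0,0,-0.58],[0,0,0],[0,0,0],[0,0,0],[0,0,0],[0,0,0],[0,0,0]], hand=[1,1,1,1,1,1,1,1])

```text
clock: 9.53
position: [0.3871, -0.2414, 0.234]
ee_rot: [-0.0, 0.996, -0.094, 0.0]
contact_force: [0.5, 0.5, -0.1]
width: 0.0852
gripper_force: 0.0
```

>>> carry_out(linear=[[0,0,0]], angular=[[0,0,0]], hand=[1])

```text
clock: 9.62
position: [0.386, -0.2443, 0.2326]
ee_rot: [0.0, 0.995, -0.096, -0.001]
contact_force: [0.3, 0.3, -0.3]
width: 0.0856
gripper_force: 0.0
```

```bash
python3 - <<'E'
from h import *
c,im=snap('wrist','w10'); import st
rf=lambda r,g,b:(r>g+40)&(r>b+60)
p,n=blob(im,(150,200,480,479),rf); print(p,n,onz(c,p,.0265))
E
```

```text
t 9.67 pos [ 0.3867 -0.2423  0.2334] yaw -0.193 zaxis [-0.002  0.001 -1.   ] F [0.5 0.3 0.4] w 0.0854 0.0
[310.00636943 346.84076433] 471 [ 0.35059899 -0.23465476  0.0265    ]
```

View pics/w10.png

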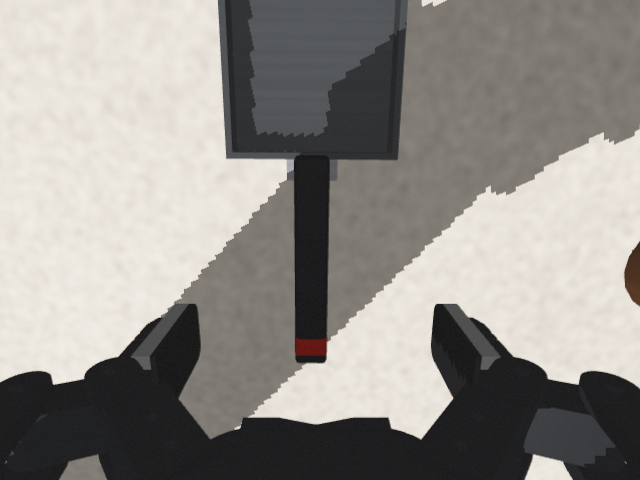

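Handle centred (u about 311) and parallel, so I go down and grip.

>>> carry_out(linear=[[0,0.002,-0.037],[0,0,-0.037],[0,0,-0.036],[0,0,0],[0,0,0],[0,0,0],[0,0,0],[0,0,0]], angular=[[0,0,0],[0,0,0],[0,0,0],[0,0,0],[0,0,0],[0,0,0],[0,0,0],[0,0,0]], hand=[1,1,1,0.5,0,0,0,0], force=50)

```text
clock: 10.33
position: [0.3873, -0.2389, 0.1811]
ee_rot: [0.001, 0.996, -0.094, 0.001]
contact_force: [0.2, 0.1, 0.3]
width: 0.0255
gripper_force: 0.0
```

>>> carry_out(linear=[[0,0,0],[0,0,0],[0,0,0]], angular=[[0,0,0],[0,0,0],[0,0,0]], hand=[0,0,0])

```text
clock: 10.58
position: [0.3869, -0.2392, 0.1808]
ee_rot: [0.001, 0.996, -0.095, 0.001]
contact_force: [-0.4, -1.6, 2.3]
width: 0.0147
gripper_force: 49.7
```

>>> carry_out(linear=[[0,0,0.0435],[0,0,0.0435],[0.0252,0.0564,0],[0.0252,0.0564,0],[0.0252,0.0564,0],[0.0252,0.0564,0],[0.0252,0.0564,0],[0.0252,0.0564,0]], angular=[[0,0,0],[0,0,0],[0,0,0.4],[0,0,0.4],[0,0,0.4],[0,0,0],[0,0,0],[0,0,0]], hand=[0,0,0,0,0,0,0,0])

```text
clock: 11.25
position: [0.4619, -0.0682, 0.2233]
ee_rot: [-0.0, 0.999, -0.047, -0.001]
contact_force: [0.5, -0.0, -1.0]
width: 0.0152
gripper_force: 49.5
```

>>> carry_out(linear=[[0,0,0],[0,0,0]], angular=[[0,0,0],[0,0,0]], hand=[0,0])

```text
clock: 11.42
position: [0.462, -0.0683, 0.2233]
ee_rot: [-0.0, 0.999, -0.045, -0.001]
contact_force: [0.1, 0.5, -1.0]
width: 0.0149
gripper_force: 49.6
```

```bash
python3 - <<'E'
from h import *
import st
c,im=snap('wrist','w11')
# tray's rear rim at its row: dark extents against the counter
for v in (120,150): 
    r=im[v,120:520].mean(1); d=np.nonzero(r<130)[0]+120; print(v,d.min(),d.max())
E
```

```text
t 11.42 pos [ 0.462  -0.0683  0.2233] yaw -0.09 zaxis [-0.002  0.    -1.   ] F [ 0.1  0.5 -1. ] w 0.0149 49.61513042449951
120 196 519
150 199 519
```

>>> carry_out(linear=[[0,-0.003,0.001],[0.04,-0.0038,0],[0.04,-0.0038,0],[0.03,-0.0029,0],[0,0,0]], angular=[[0,0,-0.04],[0,0,0],[0,0,0],[0,0,0],[0,0,0]], hand=[0,0,0,0,0])

```text
clock: 11.88
position: [0.52, -0.0788, 0.2245]
ee_rot: [0.001, 0.999, -0.049, 0.002]
contact_force: [0.4, 0.4, -1.7]
width: 0.0147
gripper_force: 49.6
```

>>> carry_out(linear=[[0.02,-0.0019,0],[0.02,-0.0019,0],[0.02,-0.0019,0],[0.02,-0.0019,0],[0.01,-0.001,0],[0,0,-0.006],[0,0,-0.006],[0,0,0]], angular=[[0,0,0],[0,0,0],[0,0,0],[0,0,0],[0,0,0],[0,0,0],[0,0,0],[0,0,0]], hand=[0,0,0,0,0,0,0,0])

```text
clock: 12.55
position: [0.5614, -0.0804, 0.2172]
ee_rot: [-0.0, 0.999, -0.048, -0.001]
contact_force: [0.1, 0.0, -3.0]
width: 0.0149
gripper_force: 49.6
```

>>> carry_out(linear=[[0.01,-0.001,0],[0.01,-0.001,0],[0.01,-0.001,0],[0.008,-0.0008,0],[0.006,-0.0006,0],[0,0,0],[0,0,0]], angular=[[0,0,0],[0,0,0],[0,0,0],[0,0,0],[0,0,0],[0,0,0],[0,0,0]], hand=[0,0,0,0,0,0,0])

```text
clock: 13.13
position: [0.5843, -0.083, 0.2181]
ee_rot: [0.0, 0.999, -0.048, -0.0]
contact_force: [-0.3, 0.0, -2.0]
width: 0.0147
gripper_force: 49.6
```

>>> carry_out(linear=[[0.006,-0.0006,0],[0,0,0],[0,0,0]], angular=[[0,0,0],[0,0,0],[0,0,0]], hand=[0,0,0])

```text
clock: 13.38
position: [0.5867, -0.0832, 0.2179]
ee_rot: [-0.0, 0.999, -0.048, -0.001]
contact_force: [-1.2, -0.2, -2.8]
width: 0.0152
gripper_force: 49.6
```

>>> carry_out(linear=[[0,0,-0.003],[0.006,-0.0006,0],[0.004,-0.0004,0],[0,0,0],[0,0,0]], angular=[[0,0,0],[0,0,0],[0,0,0],[0,0,0],[0,0,0]], hand=[0,0,0,0,0])

```text
clock: 13.8
position: [0.5883, -0.0833, 0.2162]
ee_rot: [-0.0, 0.999, -0.048, -0.006]
contact_force: [-12.8, -0.6, 6.0]
width: 0.015
gripper_force: 50.7
```

Contact with the stop again (-13 N). Release, rise, then over to the stand.

>>> carry_out(linear=[[0,0,0],[0,0,0],[0,0,0],[0,0,0.07],[0,0,0.07],[0,0,0.07],[0,0,0.07],[0,0,0.07]], angular=[[0,0,0],[0,0,0],[0,0,0],[0,0,0],[0,0,0],[0,0,0],[0,0,0],[0,0,0]], hand=[0.6,0.6,0.6,0.6,0.6,0.6,0.6,0.6])

```text
clock: 14.47
position: [0.5926, -0.0837, 0.3939]
ee_rot: [0.0, 0.999, -0.048, 0.001]
contact_force: [1.5, 0.1, -0.1]
width: 0.0514
gripper_force: 0.0
```

>>> carry_out(linear=[[-0.025,-0.075,0.02],[-0.025,-0.075,0.02],[-0.05,-0.06,0],[-0.05,-0.06,0],[-0.05,-0.06,0],[-0.05,-0.06,0],[-0.05,-0.06,0],[-0.04,-0.05,0]], angular=[[0,0,0],[0,0,0],[0,0,0],[0,0,0],[0,0,0],[0,0,0],[0,0,0],[0,0,0]], hand=[1,1,1,1,1,1,1,1])

```text
clock: 15.13
position: [0.4208, -0.3357, 0.4123]
ee_rot: [0.001, 0.999, -0.049, 0.001]
contact_force: [0.1, -0.3, 1.0]
width: 0.0853
gripper_force: 0.0
```

>>> carry_out(linear=[[0,-0.07,0],[0,0,0],[0,0,0],[0,0,0]], angular=[[0,0,0],[0,0,0],[0,0,0],[0,0,0]], hand=[1,1,1,1])

```text
clock: 15.47
position: [0.4225, -0.3688, 0.4117]
ee_rot: [-0.0, 0.999, -0.049, 0.0]
contact_force: [0.5, 0.5, -0.2]
width: 0.0853
gripper_force: 0.0
```

```bash
python3 - <<'E'
from h import *
import st
snap('wrist','w12')
t,ti=snap('top','t12'); s,si=snap('scene','s12')
gf=lambda r,g,b:(g>r+15)&(g>b+5); rf=lambda r,g,b:(r>g+25)&(r>b+25)
for n,f,X in(('green',gf,(.566,.111,.0615)),('red',rf,(.548,-.078,.0615))):
    uv=[]
    for cc,i in((t,ti),(s,si)):
        u=proj(cc,X)[0].astype(int); b=blob(i,(u[0]-12,u[1]-12,u[0]+12,u[1]+12),f); uv.append(b[0]); print(n,u,b)
    print(tri([t,s],uv).round(4))
E
```

```text
t 15.47 pos [ 0.4225 -0.3688  0.4117] yaw -0.097 zaxis [ 0.001  0.    -1.   ] F [ 0.5  0.5 -0.2] w 0.0853 0.0
green [267 230] (array([267.68181818, 230.63636364]), 22)
green [359 206] (array([360.05, 207.25]), 20)
[0.5676 0.1119 0.0573]
red [328 235] (array([329.125, 235.125]), 16)
red [318 252] (array([318.40740741, 254.48148148]), 27)
[ 0.5492 -0.0802  0.0579]
```

>>> carry_out(linear=[[0.03,0.06,0],[0.03,0.06,0],[0,0,0],[0,0,0],[0,0,0]], angular=[[0,0,0],[0,0,0],[0,0,0],[0,0,0],[0,0,0]], hand=[1,1,1,1,1])

```text
clock: 16.03
position: [0.4525, -0.308, 0.4119]
ee_rot: [0.001, 0.999, -0.047, 0.0]
contact_force: [-0.4, 0.2, -0.1]
width: 0.0854
gripper_force: 0.0
```

```bash
python3 - <<'E'
from h import *
import st
snap('wrist','w13')
a=np.load('pics/w12.npz')['im'];b=np.load('pics/w13.npz')['im']
cv2.imwrite('pics/c13.png',np.vstack([a[:300],b[:300]])[:,:,::-1])
E
```

```text
t 16.03 pos [ 0.4525 -0.308   0.4119] yaw -0.094 zaxis [ 0.    -0.001 -1.   ] F [-0.4  0.2 -0.1] w 0.0854 0.0
```

View pics/c13.png

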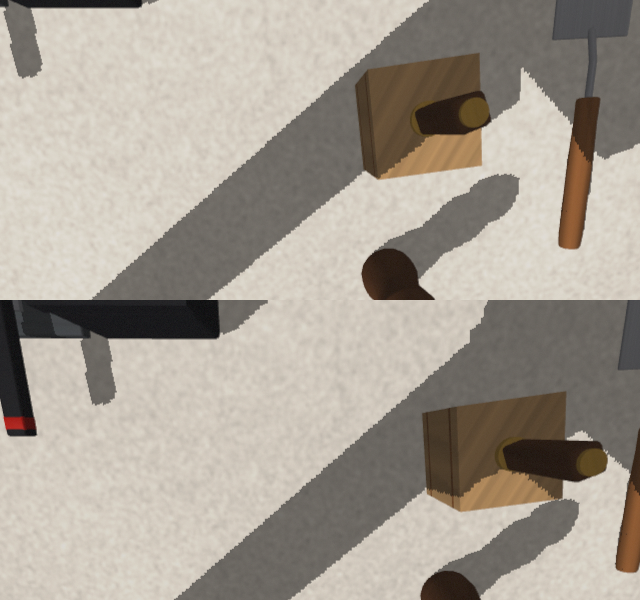

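Both pans' end markers triangulate to the same depth in the grill's frame. The crop shows the stand top in w12 with corners (369,70), (479,53), (481,164), (379,179) and skewer top (474,111); in w13 the corners are (457,107), (566,92), (562,199), (459,211) and the skewer top (592,160).

```bash
python3 - <<'E'
from h import *
def ld(f): d=np.load(f'pics/{f}.npz'); return (d['K'],d['V'])
a,b=ld('w12'),ld('w13')
P=[(369,70),(479,53),(481,164),(379,179)];Q=[(457,107),(566,92),(562,199),(459,211)]
T=np.array([tri([a,b],[p,q]) for p,q in zip(P,Q)]); print(T.round(4),T.mean(0).round(4))
for c,Z in((a,P),(b,Q)):
    X=np.array([onz(c,p,.092) for p in Z]); d=np.roll(X,-1,0)-X; print('z.092',X.mean(0).round(4),np.linalg.norm(d,axis=1).round(3),np.degrees(np.arctan2(d[:,1],d[:,0])).round(1))
print('top',tri([a,b],[(474,111),(592,160)]).round(4), onz(a,(474,111),.176).round(4),onz(b,(592,160),.176).round(4))
# grill-frame check of pan end markers (should be about x -0.183, y 0.0475/-0.1425)
M=R.from_euler('z',-.096).as_matrix()
for p in((.5676,.1119,.0615),(.5492,-.0802,.0615)): print((M.T@(np.array(p)-[.743,.0462,0])).round(4))
E
```

```text
[[ 0.5281 -0.4161  0.0893]
 [ 0.5308 -0.4898  0.0933]
 [ 0.4568 -0.4908  0.0964]
 [ 0.452  -0.4195  0.0846]] [ 0.4919 -0.454   0.0909]
z.092 [ 0.4922 -0.4544  0.092 ] [0.075 0.074 0.074 0.075] [ -87.4 -178.    92.8    2.2]
z.092 [ 0.4918 -0.4539  0.092 ] [0.075 0.075 0.077 0.075] [ -87.9 -177.8   91.4    1.3]
top [ 0.493  -0.4546  0.1764] [ 0.4928 -0.4547  0.176 ] [ 0.4931 -0.455   0.176 ]
[-0.1809  0.0486  0.0615]
[-0.1808 -0.1444  0.0615]
```

Stand centre (0.4925, -0.4545), top at z 0.091, skewer top at 0.176 as given; yaw about +0.035. Both pans are equal in depth in the grill's frame and central in their bays. Now over the skewer.

>>> carry_out(linear=[[0.016,-0.0586,0],[0.016,-0.0586,0],[0.016,-0.0586,0],[0.016,-0.0586,0],[0.016,-0.0586,0],[0,0,0],[0,0,0],[0,0,0]], angular=[[0,0,0.81],[0,0,0.81],[0,0,0],[0,0,0],[0,0,0],[0,0,0],[0,0,0],[0,0,0]], hand=[1,1,1,1,1,1,1,1])

```text
clock: 16.75
position: [0.4916, -0.4557, 0.411]
ee_rot: [-0.001, 1.0, 0.016, -0.0]
contact_force: [-1.1, -0.1, 0.3]
width: 0.0853
gripper_force: 0.0
```

```bash
python3 - <<'E'
from h import *
import st
snap('wrist','w14')
E
```

```text
t 16.75 pos [ 0.4916 -0.4557  0.411 ] yaw 0.032 zaxis [-0.001  0.001 -1.   ] F [-1.1 -0.1  0.3] w 0.0853 0.0
```

View pics/w14.png

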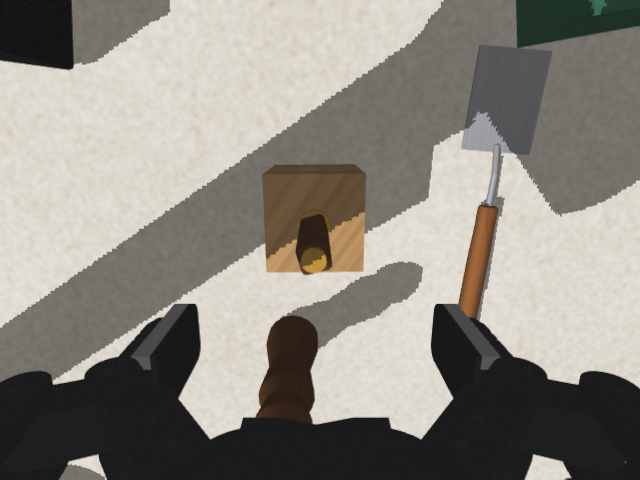

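The skewer is centred (u 314), its handle aligned with the pads and the stand square to the tool. I go down and grip.

>>> carry_out(linear=[[0.002,0.002,-0.05],[0,0,-0.05],[0,0,-0.05],[0,0,-0.05],[0,0,0],[0,0,0],[0,0,0],[0,0,0]], angular=[[0,0,0],[0,0,0],[0,0,0],[0,0,0],[0,0,0],[0,0,0],[0,0,0],[0,0,0]], hand=[1,1,1,1,0.5,0,0,0], force=60)

```text
clock: 17.47
position: [0.4937, -0.4544, 0.3142]
ee_rot: [0.002, 1.0, 0.017, 0.001]
contact_force: [0.3, 0.1, 0.3]
width: 0.039
gripper_force: 0.0
```

>>> carry_out(linear=[[0,0,0],[0,0,0],[0,0,0],[0,0,0]], angular=[[0,0,0],[0,0,0],[0,0,0],[0,0,0]], hand=[0,0,0,0])

```text
clock: 17.8
position: [0.4935, -0.4544, 0.3139]
ee_rot: [0.001, 1.0, 0.017, 0.001]
contact_force: [-1.0, 0.7, 5.7]
width: 0.0195
gripper_force: 58.5
```

>>> carry_out(linear=[[0,0,0.03],[0,0,0.05],[0,0,0.055],[0,0,0.055],[0,0,0.055],[0,0,0.055],[0,0,0]], angular=[[0,0,0],[0,0,0],[0,0,0],[0,0,0],[0,0,0],[0,0,0],[0,0,0]], hand=[0,0,0,0,0,0,0])

```text
clock: 18.38
position: [0.4935, -0.4547, 0.4687]
ee_rot: [0.005, 1.0, 0.016, 0.004]
contact_force: [0.1, -0.2, -0.2]
width: 0.0192
gripper_force: 58.6
```

```bash
python3 - <<'E'
from h import *
import st
c,_=snap('wrist','w15'); p=manip.get_state()['position']
print('expected tip px',proj(c,p-[0,0,.307]),'stand hole px',proj(c,[.4925,-.4545,.092]))
E
```

```text
t 18.38 pos [ 0.4935 -0.4547  0.4687] yaw 0.033 zaxis [ 0.008 -0.009 -1.   ] F [ 0.1 -0.2 -0.2] w 0.0192 58.6281406134367
expected tip px [[311.2530018  231.96048087]] stand hole px [[311.25577723 215.37849881]]
```

View pics/w15.png

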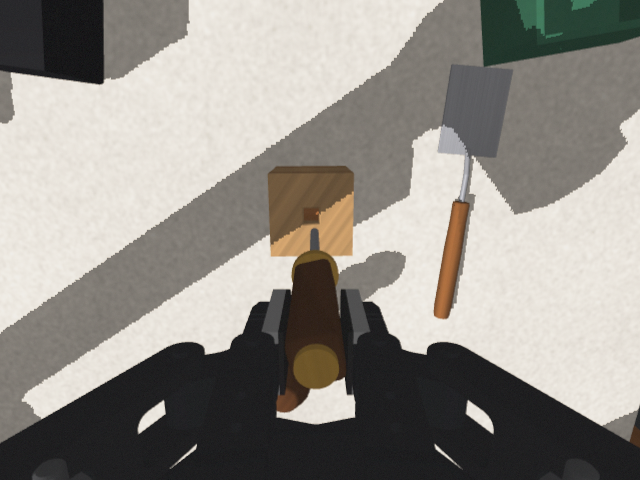

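The rod tip is at (314,231) as expected, the hole at (311,215). The skewer hangs straight. On to the button.

>>> carry_out(linear=[[0.0352,0.0652,0],[0.0352,0.0652,0],[0.0352,0.0652,0],[0.0352,0.0652,0],[0.0352,0.0652,0],[0.0352,0.0652,0],[0.0352,0.0652,0],[0.0352,0.0652,0]], angular=[[0,0,0],[0,0,0],[0,0,0],[0,0,0],[0,0,0],[0,0,0],[0,0,0],[0,0,0]], hand=[0,0,0,0,0,0,0,0])

```text
clock: 19.1
position: [0.6344, -0.1917, 0.4598]
ee_rot: [-0.0, 1.0, 0.016, -0.001]
contact_force: [0.7, 0.5, -0.8]
width: 0.0193
gripper_force: 58.7
```

>>> carry_out(linear=[[0,0,-0.03],[0,0,-0.03],[0,0,0],[0,0,0]], angular=[[0,0,0],[0,0,0],[0,0,0],[0,0,0]], hand=[0,0,0,0])

```text
clock: 19.43
position: [0.6337, -0.1932, 0.4294]
ee_rot: [-0.001, 1.0, 0.017, -0.002]
contact_force: [-0.8, -0.5, -1.0]
width: 0.0198
gripper_force: 58.8
```

```bash
python3 - <<'E'
from h import *
import st
c,im=snap('wrist','w16'); p=manip.get_state()['position']
print('tip px',proj(c,p-[0,0,.307]),'button',proj(c,[.6343,-.194,.105]))
wf=lambda r,g,b:(r>170)&(g>170)&(b>170)
cv2.imwrite('pics/c16.png',cv2.resize(im[130:330,220:420],None,fx=3,fy=3,interpolation=2)[:,:,::-1]) 
E
```

```text
t 19.43 pos [ 0.6337 -0.1932  0.4294] yaw 0.033 zaxis [-0.004  0.002 -1.   ] F [-0.8 -0.5 -1. ] w 0.0198 58.76069337129593
tip px [[316.98643492 228.09004415]] button [[317.40780564 221.72527268]]
```

View pics/c16.png

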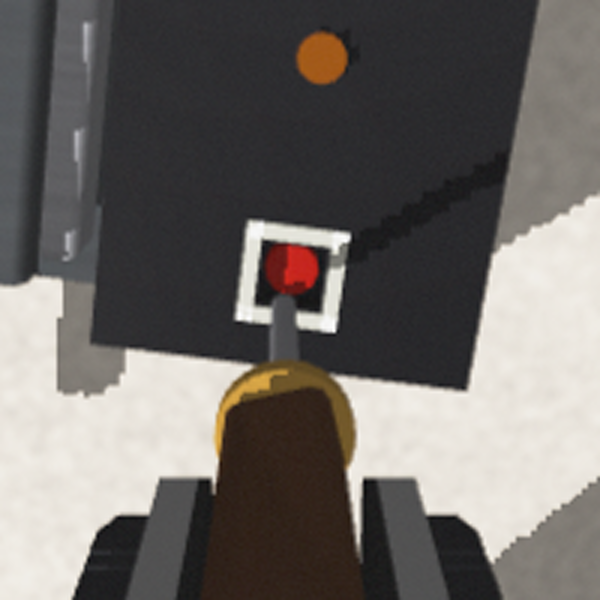

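The tip is just in front of the well (tip at 315,229; frame centre 318,222), 1–2 mm off, so I correct and go down.

>>> carry_out(linear=[[0.003,-0.004,0],[0,0,-0.01],[0,0,-0.01],[0,0,-0.01],[0,0,-0.01],[0,0,-0.006],[0,0,0],[0,0,0]], angular=[[0,0,0],[0,0,0],[0,0,0],[0,0,0],[0,0,0],[0,0,0],[0,0,0],[0,0,0]], hand=[0,0,0,0,0,0,0,0])

```text
clock: 20.15
position: [0.6355, -0.1954, 0.4083]
ee_rot: [-0.0, 1.0, 0.016, -0.0]
contact_force: [-0.0, 0.6, -0.7]
width: 0.0193
gripper_force: 58.8
```

Tip nominally at z 0.101, inside the well and free. I press on in small steps.

>>> carry_out(linear=[[0,0,-0.006],[0,0,-0.004],[0,0,-0.004],[0,0,0],[0,0,0]], angular=[[0,0,0],[0,0,0],[0,0,0],[0,0,0],[0,0,0]], hand=[0,0,0,0,0])

```text
clock: 20.57
position: [0.6356, -0.1954, 0.4021]
ee_rot: [0.0, 1.0, 0.017, 0.0]
contact_force: [-0.6, 0.2, 2.3]
width: 0.0195
gripper_force: 59.0
```

>>> carry_out(linear=[[0,0,-0.004],[0,0,-0.004],[0,0,0],[0,0,0]], angular=[[0,0,0],[0,0,0],[0,0,0],[0,0,0]], hand=[0,0,0,0])

```text
clock: 20.9
position: [0.6356, -0.1955, 0.398]
ee_rot: [0.0, 1.0, 0.017, 0.0]
contact_force: [-0.3, 0.5, 3.0]
width: 0.0192
gripper_force: 59.2
```

>>> carry_out(linear=[[0,0,-0.004],[0,0,-0.003],[0,0,0],[0,0,0],[0,0,0]], angular=[[0,0,0],[0,0,0],[0,0,0],[0,0,0],[0,0,0]], hand=[0,0,0,0,0])

```text
clock: 21.32
position: [0.6357, -0.1955, 0.3974]
ee_rot: [0.001, 1.0, 0.017, 0.002]
contact_force: [-1.3, 0.8, 13.5]
width: 0.0196
gripper_force: 59.8
```

Bottomed out at 13.5 N. I hold briefly, rise and return to the stand.

>>> carry_out(linear=[[0,0,0],[0,0,0],[0,0,0],[0,0,0.03],[0,0,0.04],[0,0,0.04],[0,0,0.04],[0,0,0]], angular=[[0,0,0],[0,0,0],[0,0,0],[0,0,0],[0,0,0],[0,0,0],[0,0,0],[0,0,0]], hand=[0,0,0,0,0,0,0,0])

```text
clock: 21.98
position: [0.6359, -0.1956, 0.4728]
ee_rot: [0.001, 1.0, 0.017, 0.003]
contact_force: [1.0, 0.2, 0.2]
width: 0.0197
gripper_force: 58.8
```

>>> carry_out(linear=[[-0.0355,-0.0648,0],[-0.0355,-0.0648,0],[-0.0355,-0.0648,0],[-0.0355,-0.0648,0],[-0.0355,-0.0648,0],[-0.0355,-0.0648,0],[-0.0355,-0.0648,0],[-0.0355,-0.0648,0]], angular=[[0,0,0],[0,0,0],[0,0,0],[0,0,0],[0,0,0],[0,0,0],[0,0,0],[0,0,0]], hand=[0,0,0,0,0,0,0,0])

```text
clock: 22.65
position: [0.4923, -0.456, 0.4669]
ee_rot: [-0.001, 1.0, 0.017, -0.001]
contact_force: [0.4, -0.7, -1.5]
width: 0.0198
gripper_force: 58.8
```

>>> carry_out(linear=[[0,0,-0.03],[0,0,-0.03],[0,0,-0.03],[0,0,0],[0,0,0],[0,0,0]], angular=[[0,0,0],[0,0,0],[0,0,0],[0,0,0],[0,0,0],[0,0,0]], hand=[0,0,0,0,0,0])

```text
clock: 23.15
position: [0.4937, -0.4546, 0.4239]
ee_rot: [-0.0, 1.0, 0.017, -0.0]
contact_force: [0.4, -0.5, -0.4]
width: 0.0194
gripper_force: 58.9
```

```bash
python3 - <<'E'
from h import *
import st
c,im=snap('wrist','w17'); p=manip.get_state()['position']
print('tip px',proj(c,p-[0,0,.307]),'hole',proj(c,[.4925,-.4545,.092]))
cv2.imwrite('pics/c17.png',cv2.resize(im[130:330,220:420],None,fx=3,fy=3,interpolation=2)[:,:,::-1]) 
E
```

```text
t 23.15 pos [ 0.4937 -0.4546  0.4239] yaw 0.033 zaxis [-0.  0. -1.] F [ 0.4 -0.5 -0.4] w 0.0194 58.94073307514191
tip px [[315.66253304 229.54076605]] hole [[315.41219268 223.39271553]]
```

View pics/c17.png

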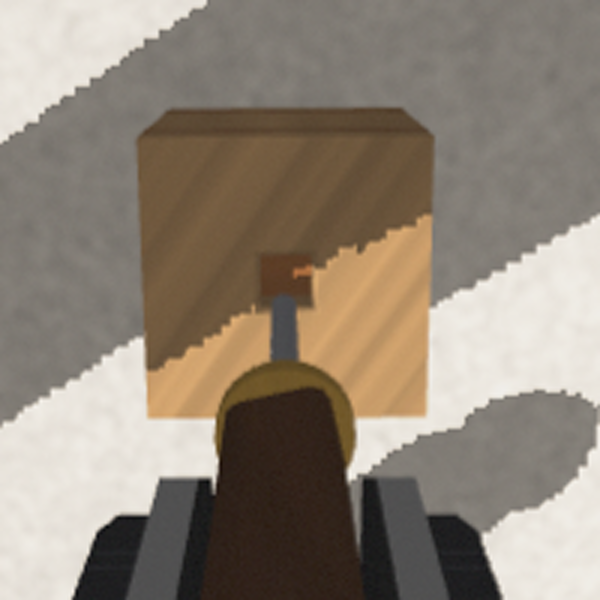

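Tip at (315,229) and hole at (315,223), where straight alignment puts them. Lowering.

>>> carry_out(linear=[[0,0,-0.02],[0,0,-0.03],[0,0,-0.03],[0,0,-0.03],[0,0,-0.03],[0,0,-0.03],[0,0,-0.03],[0,0,0]], angular=[[0,0,0],[0,0,0],[0,0,0],[0,0,0],[0,0,0],[0,0,0],[0,0,0],[0,0,0]], hand=[0,0,0,0,0,0,0,0])

```text
clock: 23.87
position: [0.4929, -0.4537, 0.3208]
ee_rot: [-0.002, 1.0, 0.017, -0.002]
contact_force: [-0.8, 1.0, -1.1]
width: 0.0195
gripper_force: 58.9
```

>>> carry_out(linear=[[0,0,-0.006],[0,0,-0.005],[0,0,0],[0,0,0]], angular=[[0,0,0],[0,0,0],[0,0,0],[0,0,0]], hand=[0,0,0,0])

```text
clock: 24.2
position: [0.4937, -0.4548, 0.3196]
ee_rot: [0.001, 1.0, 0.017, 0.001]
contact_force: [0.0, -1.0, -0.8]
width: 0.0196
gripper_force: 58.9
```

>>> carry_out(linear=[[0,0,-0.004],[0,0,-0.004],[0,0,-0.002],[0,0,0],[0,0,0]], angular=[[0,0,0],[0,0,0],[0,0,0],[0,0,0],[0,0,0]], hand=[0,0,0,0,0])

```text
clock: 24.62
position: [0.4935, -0.4547, 0.3139]
ee_rot: [0.0, 1.0, 0.016, 0.0]
contact_force: [-0.4, 1.0, 0.8]
width: 0.0194
gripper_force: 59.0
```

Down to the pick-up height with light contact. A touch more, then release and rise.

>>> carry_out(linear=[[0,0,-0.002],[0,0,0],[0,0,0],[0,0,0],[0,0,0],[0,0,0],[0,0,0],[0,0,0]], angular=[[0,0,0],[0,0,0],[0,0,0],[0,0,0],[0,0,0],[0,0,0],[0,0,0],[0,0,0]], hand=[0,0,0.4,0.7,1,1,1,1])

```text
clock: 25.28
position: [0.4935, -0.4547, 0.3124]
ee_rot: [-0.0, 1.0, 0.017, -0.0]
contact_force: [0.2, -1.2, -0.2]
width: 0.0853
gripper_force: 0.0
```

>>> carry_out(linear=[[0,0,0.04],[0,0,0.06],[0,0,0.06],[0,0,0.06],[-0.06,0.05,0],[-0.06,0.05,0],[0,0,0],[0,0,0]], angular=[[0,0,0],[0,0,0],[0,0,0],[0,0,0],[0,0,0],[0,0,0],[0,0,0],[0,0,0]], hand=[1,1,1,1,1,1,1,1])

```text
clock: 25.95
position: [0.4319, -0.403, 0.4228]
ee_rot: [-0.0, 1.0, 0.016, -0.0]
contact_force: [0.7, -1.1, -0.6]
width: 0.0853
gripper_force: 0.0
```

```bash
python3 - <<'E'
from h import *
import st
c,im=snap('wrist','w18'); print('ferrule top centre',proj(c,[.4925,-.4545,.098]),'skewer top',proj(c,[.493,-.4546,.176]))
t,ti=snap('top','t18'); s,si=snap('scene','s18')
a=cv2.resize(ti[190:290,240:400],(480,300)); b=cv2.resize(im[0:300],(0,0),fx=.5,fy=.5)[:150,:320]
d=si[150:450,140:460]
P=np.zeros((300,800,3),np.uint8); P[:,:480]=a; P[:,480:]=d
Q=np.zeros((300,800,3),np.uint8); Q[:,:640]=im[:300]
cv2.imwrite('pics/c18.png',np.vstack([P,Q])[:,:,::-1])
gf=lambda r,g,b:(g>r+15)&(g>b+5); rf=lambda r,g,b:(r>g+25)&(r>b+25)
for n,f,X in(('green',gf,(.566,.111,.0615)),('red',rf,(.548,-.078,.0615))):
    uv=[]
    for cc,i in((t,ti),(s,si)):
        u=proj(cc,X)[0].astype(int); uv.append(blob(i,(u[0]-12,u[1]-12,u[0]+12,u[1]+12),f)[0])
    print(n,tri([t,s],uv).round(4))
E
```

```text
t 25.95 pos [ 0.4319 -0.403   0.4228] yaw 0.033 zaxis [-0.001  0.001 -1.   ] F [ 0.7 -1.1 -0.6] w 0.0853 0.0
ferrule top centre [[389.13603366 145.08740017]] skewer top [[415.8129129  148.62188831]]
green [0.5676 0.1119 0.0567]
red [ 0.5492 -0.0802  0.0579]
```

View pics/c18.png

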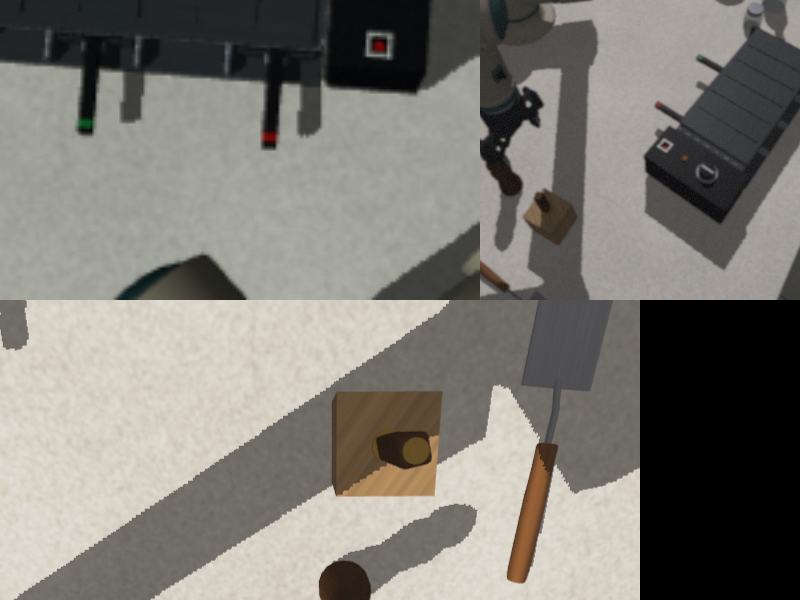

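The skewer is seated: its top is at (416,150) against an expected (416,149). Both pans are home and unmoved, and the counter shows no other pan. I hand in.

```bash
python3 -c "
from rig import manip
print(manip.sign_off())"
```

```text
the job is handed in; nothing more can be done
None
```

I slid both pans found on the counter home (green in bay 1, red in bay 3), then pressed the reset button to its stop with the skewer's tip, put the skewer back seated in its stand, and handed the job in; I viewed 17 pictures, over the limit of 14.

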